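# Load a gel caster with a separator between cassettes

### The job

Load the gel caster: take the separator plate off the sloping draining stand and lay it flat on the cassette that already lies in the caster, pushed fully home under the caster's overhanging bar against its end wall. Then stack the spare cassette from the bench flat on the separator, pushed fully home against the end wall as well. Leave the tape roll, the petri dish and the wash bottle where they are.

Things in the scene. Friction and masses are not known exactly. Their poses are not given: they have to be found in the camera images.
- caster: Grey gel caster lying on its back, fixed, 124 mm long (x), 96 mm wide (y). Origin: centre of its underside; +x points to its end wall (far end, roughly away from the robot), z up. Bed 56 mm wide, top at z = 14 mm; sides open to the fingers for x below 10 mm. The end wall's inner face is at x = 50 mm, so a plate that is fully home has its origin at x = 0, y = 0.
- caster_mouth (a point): Middle of the entry under the caster's bar (caster frame x = 34, y = 0, z = 57 mm). The bar crosses from x = 34 to 60 mm, underside z = 57, top 65 mm (screw heads to 68). It stands on two upright cheeks, x = 26 to 60 mm, 72 mm apart inside (y = -36 to 36); in front of them, from x = 10 mm, flared plates open to about 80 mm inside. Axes as the caster's.
- lower_cassette: White gel cassette with a clear window, 100 (x) x 62 (y) x 12 (z) mm, already home in the caster at the start (its origin 14 mm above the caster's). Loose. Origin: centre of its underside.
- separator: Plain white stiff separator plate, 100 (x) x 68 (y) x 5 (z) mm, 45 g. Origin: centre of its underside; z is its normal, x its long side, y its width. At the start it rests on the stand's ramp, tilted 35 degrees, its +x end uphill.
- spare_cassette: White gel cassette with a clear window, 100 (x) x 62 (y) x 12 (z) mm, 140 g, like the one in the caster, lying flat on the bench. Origin: centre of its underside; x its long side.
- stand: Steel draining stand, fixed, base 110 x 46 mm. Origin: centre of its underside. Its ramp rises towards +x (roughly away from the robot) at 35 degrees to level; the middle of the ramp's surface is 56 mm above the origin. Ramp only 36 mm wide (y), so the separator overhangs by 16 mm on both sides; a stop 6 mm high, 36 mm wide holds its low end.
- tape_roll: Roll of tan tape lying flat, 85 mm across, 19 mm high, with a hole; origin: centre of its underside. A bystander.
- petri_dish: Petri dish, 91 mm across, 15 mm high; origin: centre of its underside. A bystander.
- wash_bottle: Blue capped bottle, 51 mm across, 105 mm high; origin: centre of its underside. A bystander.
There are look-alikes about, which are no part of the job. Of the things that look like the separator, the largest one is meant.

How it is judged:
By the outcome, as a careful person would: the job done as asked, in the order asked, and still so for the second after the job is handed in, with the robot touching nothing.
It also fails if it takes over 72 s, if anything falls off the work surface, if the arm or the gripper's body presses on something with over 40 N, if the wrist force passes 120 N, or if a joint passes its speed limit or range.

### The arm

A 6-joint arm with a two-finger parallel gripper is mounted at the origin on a cart in front of the work surface, level with it; the furniture and walls round the work are solid. World frame = base frame: x ahead of the robot, y to its left, z up, the work surface at z = 0. Lengths are in m, angles in rad, forces in N, time in s.
With the tool pointing down it reaches from about 0.35 to 0.975 m from the base axis. Payload 7.1 kg.
Tool frame: the origin (TCP) lies midway between the tips of the shut fingers; the grasp point (between the pads) lies 19 mm behind it; z points along the fingers, y is the line along which they close (so a half turn about z gives the same grasp; the last joint's range is limited). The gripper opens to 88 mm and grips with 3 to 60 N. Pads are 20 mm wide; open, the fingers measure 115 mm over their backs; the gripper's body (75 mm by 178 mm) begins 61 mm behind the grasp point.
Start: joints at [-1.153, 0.423, 1.63, -0, 1.089, -0.019], TCP at [0.264, -0.566, 0.223] pointing down, gripper open.
Joint ranges: [-3, 3], [-0.9, 2.11], [0.09, 2.58], [-1.31, 4.45], [0.11, 2.69], [-2.54, 2.54]. Speed limits (rad/s): [2.39, 2.39, 3.01, 3.14, 3.14, 3.14].

### API

Orientations are given as a unit quaternion [w, x, y, z].
In Python, from station import move_pose, movel, movej, command_gripper, wait, inverse_kinematics, read_camera, camera_info, MotionError, job_done, get_time, get_joint_pos, get_qvel, get_effort, get_tcp_pos, get_ee_rot, get_ft_force, get_ft_torque, get_grip_width, get_finger_force gives the robot as it stands. Calls block until the motion is done:
- move_pose(position, orientation): joint-space move of the TCP to a pose.
- movel(position, frame=None, v=0.15, until_force=None): straight line of the TCP; frame=None keeps the orientation; v is the mean speed in m/s. With until_force (N) it stops when the force on the tool has changed by that much, and returns True; else False.
- movej(angles): joint-space move.
- command_gripper(opening): opening from 0.0 (shut) to 1.0 (fully open); the grip force is fixed at half the most; returns when the fingers have stopped.
- wait(seconds).
- inverse_kinematics(position, orientation): joint angles nearest the present ones, or None.
- read_camera(name): name is "scene" or "side" or "wrist"; returns the picture (400x640x3 uint8, red, green, blue); there is no depth.
- camera_info(name): a dict with "intrinsics" (3x3 intrinsics, pixels), "dist" ([k1, k2, p1, p2, k3] as OpenCV has them; the pictures are not rectified), "T" (4x4, takes a point from camera to world coordinates); the wrist camera has in their place "tool_from_camera" (4x4, takes a point from camera to tool coordinates, whose origin is the TCP and whose axes are the flange's). Camera axes: x right, y up, looking along -z (the intrinsics and any distortion apply to the point x, -y, -z); pixel columns grow to the right and rows downward; lengths in m; the calibration is good to about 2 mm. A picture is of the moment at which its call begins: read the wrist's pose just before it. camera_info takes no time and is no camera call.
A pose or a line that the arm cannot do raises MotionError and nothing moves.
- job_done(): hands the job in; it is judged then, once.
Readings, each from a call of its own:
- get_time(): time.
- get_joint_pos(): joint angles.
- get_qvel(): joint speeds.
- get_effort(): joint torques, N m.
- get_tcp_pos(): TCP position.
- get_ee_rot(): TCP orientation.
- get_ft_force(): force on the tool from outside, world axes, zero at the start.
- get_ft_torque(): the same for the moment, N m.
- get_grip_width(): opening from 0.0 (shut) to 1.0 (fully open).
- get_finger_force(): force on a finger pad.
Only numpy, scipy, OpenCV 4.12 (cv2) and the standard library are available. Lean on these libraries where they do the work, as an engineer would, in place of code of your own. Each camera call takes 0.05 s, during which the arm holds its last target. There are 200 camera calls.

## Working session

There is one attempt and no reset: what is moved stays moved. The work goes in short steps, each a Python script; the robot and the scene stay as the last script left them, time stands still between calls to the robot, and variables do not carry over. Pictures are saved under pics/ and viewed, at most 12 in all, crops included, and the job is handed in when it is done.

```bash
ls; mkdir -p pics
python3 - <<'E'
from station import *
import cv2,numpy as np
for n in("scene","side"):
    im=read_camera(n); cv2.imwrite(f"pics/{n}0.png",cv2.cvtColor(im,cv2.COLOR_RGB2BGR))
    c=camera_info(n); print(n,np.round(c["intrinsics"],1).tolist(),c["dist"],np.round(c["T"],3).tolist())
c=camera_info("wrist");print({k:np.round(v,3).tolist() for k,v in c.items() if k!='name'})
print(get_time(),get_ee_rot())
E
```

```text
pics
scene [[408.9, 0.0, 318.1], [0.0, 408.9, 201.9], [0.0, 0.0, 1.0]] [0.00388759 0.         0.         0.         0.        ] [[-0.989, -0.125, 0.078, 0.609], [0.147, -0.816, 0.559, 0.486], [-0.006, 0.564, 0.826, 1.072], [0.0, 0.0, 0.0, 1.0]]
side [[407.8, 0.0, 316.2], [0.0, 407.8, 205.0], [0.0, 0.0, 1.0]] [-0.09856318  0.          0.          0.          0.        ] [[0.991, 0.082, -0.109, 0.398], [-0.136, 0.532, -0.836, -1.033], [-0.011, 0.843, 0.538, 0.619], [0.0, 0.0, 0.0, 1.0]]
{'intrinsics': [[308.13, 0.0, 324.56], [0.0, 308.13, 199.963], [0.0, 0.0, 1.0]], 'dist': [-0.061, 0.0, 0.0, 0.0, 0.0], 'tool_from_camera': [[0.0, 0.954, 0.299, 0.083], [1.0, -0.0, 0.0, 0.001], [0.0, 0.299, -0.954, -0.162], [0.0, 0.0, 0.0, 1.0]]}
0.1 [-6.82650034e-04  9.76239510e-01  2.16693171e-01 -1.53083566e-04]
```

View pics/scene0.png

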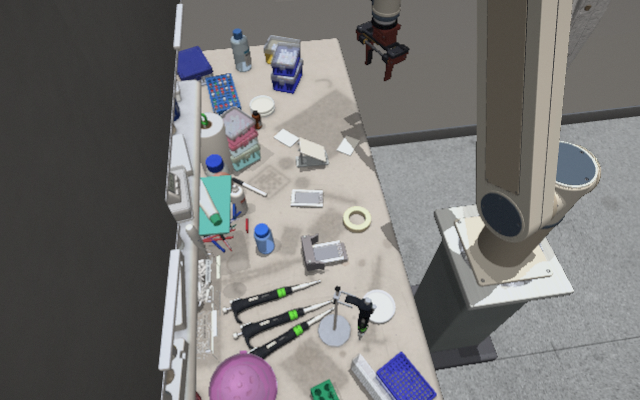

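View pics/side0.png

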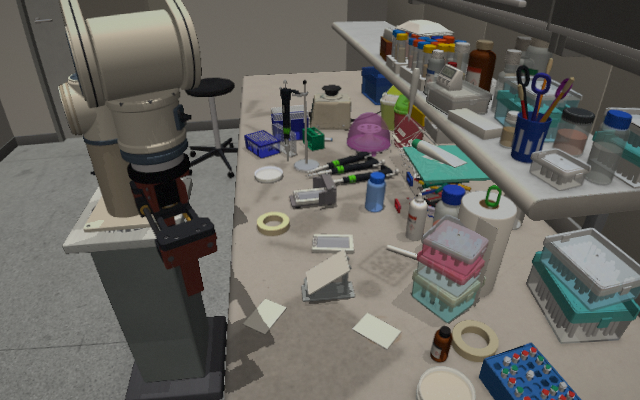

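The scene view shows the caster at about (325,253) and the separator on its stand at (312,153). The spare cassette is at (307,198), the tape at (357,219), the dish at (379,306) and the bottle at (263,240). The white cards at (287,137) and (346,146) are the look-alikes. Next I'll get rough positions, then move the wrist camera over each object.

```bash
cat > h.py <<'E'
from station import *
import numpy as np, cv2
from scipy.spatial.transform import Rotation as R
def RM(q): return R.from_quat(np.roll(q,-1)).as_matrix()
def Q(m): return np.roll(R.from_matrix(m).as_quat(),1)
def down(yaw,tilt=0.):
    """tool pointing down, tool x along heading `yaw`; tilt>0 points the tool ahead (plate whose far end is uphill)"""
    return Q(R.from_euler('z',yaw).as_matrix()@R.from_euler('y',-tilt).as_matrix()@np.diag([1.,-1,-1]))
def snap(n,f=None):
    if n=="wrist":
        T=np.eye(4);T[:3,:3]=RM(get_ee_rot());T[:3,3]=get_tcp_pos();T=T@camera_info(n)["tool_from_camera"]
    else: T=np.array(camera_info(n)["T"])
    im=read_camera(n)
    if f: cv2.imwrite(f"pics/{f}.png",cv2.cvtColor(im,cv2.COLOR_RGB2BGR)); np.save(f"pics/{f}.npy",T)
    return im,T
def ray(n,T,px):
    c=camera_info(n);u=cv2.undistortPoints(np.array(px,float).reshape(-1,1,2),np.array(c["intrinsics"]),np.array(c["dist"])).reshape(-1,2)
    d=np.c_[u[:,0],-u[:,1],-np.ones(len(u))]@T[:3,:3].T
    return T[:3,3],d
def onplane(n,T,px,z):
    o,d=ray(n,T,px);return o+d*((z-o[2])/d[:,2])[:,None]
def proj(n,T,P):
    c=camera_info(n);p=(np.atleast_2d(P)-T[:3,3])@T[:3,:3]*[1,-1,-1]
    return cv2.projectPoints(p,np.zeros(3),np.zeros(3),np.array(c["intrinsics"]),np.array(c["dist"]))[0].reshape(-1,2)
E
python3 - <<'E'
from h import *
T=np.array(camera_info("scene")["T"])
for k,p,z in[("caster",(325,253),.04),("stand",(312,153),.06),("spare",(307,198),.012),("tape",(357,219),.019),("dish",(379,306),.015),("bottle",(263,232),.1),("rstand",(335,330),0),("clamp",(362,305),.1)]:
    print(k,onplane("scene",T,[p],z).round(3))
E
```

```text
caster [[ 0.518 -0.037  0.04 ]]
stand [[ 0.504 -0.394  0.06 ]]
spare [[ 0.541 -0.252  0.012]]
tape [[ 0.402 -0.147  0.019]]
dish [[0.398 0.127 0.015]]
bottle [[ 0.681 -0.096  0.1  ]]
rstand [[0.523 0.168 0.   ]]
clamp [[0.455 0.147 0.1  ]]
```

Run:
```python
from h import *
for n,p in[("stand",(.47,-.39,.2)),("spare",(.50,-.25,.17)),("caster",(.47,-.04,.2))]:
    move_pose(p,down(0)); snap("wrist","w_"+n); print(get_joint_pos().round(2),get_tcp_pos().round(3),get_time())
ims=[cv2.imread(f"pics/w_{n}.png") for n in("stand","spare","caster")]
cv2.imwrite("pics/all.png",np.vstack([np.hstack([cv2.resize(i,(400,250)) for i in ims[:2]]),np.hstack([cv2.resize(ims[2],(400,250))]*2)]))
```

```text
[-0.71  0.43  1.68 -0.    1.03  0.86] [ 0.469 -0.391  0.2  ] 1.2083
[-0.49  0.4   1.82 -0.    0.93  1.08] [ 0.5   -0.252  0.171] 1.9
[-0.11  0.23  1.98 -0.    0.93  1.46] [ 0.471 -0.041  0.2  ] 2.8167
```

View pics/w_stand.png

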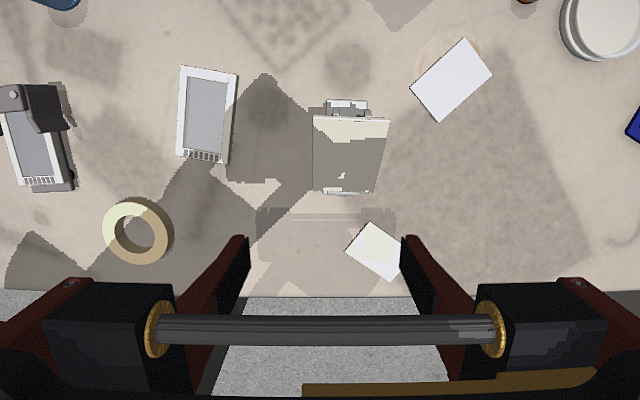

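View pics/w_caster.png

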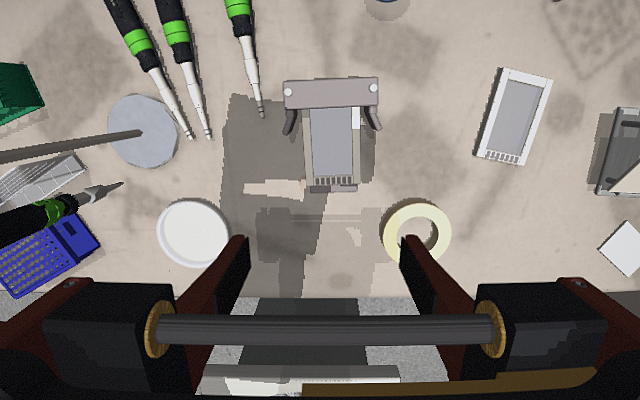

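View pics/w_spare.png

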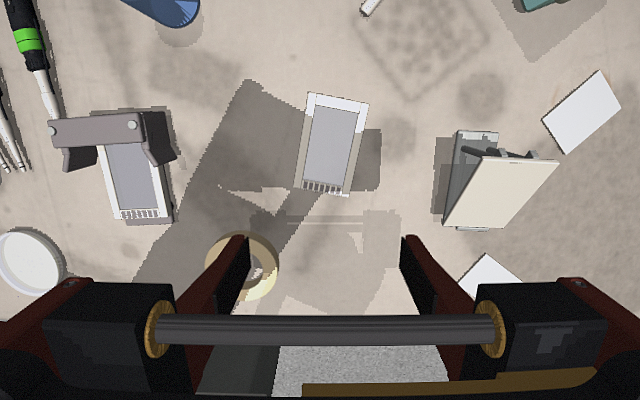

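The wrist views show the plate at (480-560,155-230), the spare cassette at (305-369,93-195), and the caster bar's screws at (289,88) and (374,88). I'll take closer views for accuracy.

Run:
```python
from h import *
L=lambda n:np.load(f"pics/{n}.npy")
print("spare",onplane("wrist",L("w_spare"),[(305,93),(369,103),(350,195),(294,187)],.012).round(3).tolist())
s=onplane("wrist",L("w_caster"),[(289,88),(374,88)],.068);print("screws",s.round(3).tolist())
print("cass end",onplane("wrist",L("w_caster"),[(310,187),(352,187)],.026).round(3).tolist())
print("plate top z~.089",onplane("wrist",L("w_spare"),[(481,155),(559,160)],.089).round(3).tolist(),"bottom",onplane("wrist",L("w_spare"),[(507,229),(443,226)],.032).round(3).tolist())
print("plate2",onplane("wrist",L("w_stand"),[(313,115),(390,117)],.089).round(3).tolist(),"bottom",onplane("wrist",L("w_stand"),[(375,193),(314,192)],.032).round(3).tolist())
out=[]
for n,p,c in[("caster",(.50,-.04,.13),(.55,-.04,.04)),("spare",(.49,-.25,.10),(.54,-.25,.012)),("stand",(.46,-.39,.14),(.50,-.395,.06))]:
    move_pose(p,down(0)); im,T=snap("wrist","c_"+n)
    u,v=proj("wrist",T,c)[0].astype(int); u=np.clip(u-100,0,440);v=np.clip(v-75,0,250); print(n,u,v)
    out.append(cv2.resize(cv2.cvtColor(im,cv2.COLOR_RGB2BGR)[v:v+150,u:u+200],(400,300),interpolation=cv2.INTER_CUBIC))
im,T=snap("side","c_side");u,v=proj("side",T,(.50,-.395,.06))[0].astype(int);print("side",u-50,v-37)
out.append(cv2.resize(cv2.cvtColor(im,cv2.COLOR_RGB2BGR)[v-37:v+38,u-50:u+50],(400,300),interpolation=cv2.INTER_CUBIC))
cv2.imwrite("pics/mont.png",np.vstack([np.hstack(out[:2]),np.hstack(out[2:])]))
```

```text
spare [[0.594, -0.232, 0.012], [0.585, -0.296, 0.012], [0.489, -0.279, 0.012], [0.498, -0.219, 0.012]]
screws [[0.568, -0.009, 0.068], [0.568, -0.086, 0.068]]
cass end [[0.464, -0.025, 0.026], [0.464, -0.073, 0.026]]
plate top z~.089 [[0.545, -0.378, 0.089], [0.542, -0.446, 0.089]] bottom [[0.457, -0.449, 0.032], [0.461, -0.378, 0.032]]
plate2 [[0.544, -0.381, 0.089], [0.542, -0.447, 0.089]] bottom [[0.458, -0.447, 0.032], [0.459, -0.379, 0.032]]
caster 222 70
spare 224 71
stand 232 85
side 276 227
```

View pics/mont.png

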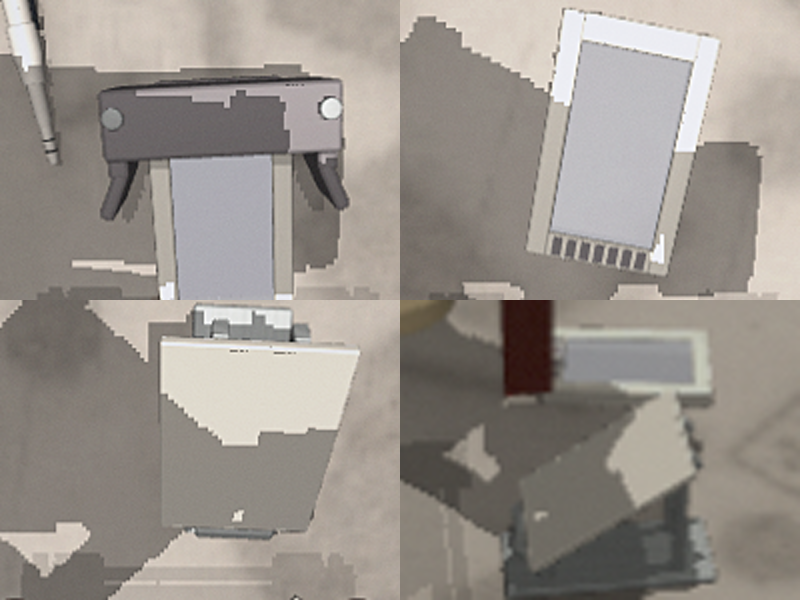

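Montage readings:
- **Screw heads:** (112,118) and (330,107).
- **Spare cassette corners (local):** (165,9), (320,37), (265,275), (128,249).
- **Plate corners (local):** (163,42), (358,52), (308,230), (163,225).

Run:
```python
from h import *
L=lambda n:np.load(f"pics/{n}.npy")
o=lambda p,u,v:(np.array(p,float)+.5)/2-.5+[u,v]
s=onplane("wrist",L("c_caster"),o([(112,118),(330,107)],222,70),.068)
d=s[0]-s[1];yaw=np.arctan2(-d[0],d[1]);mid=s.mean(0)
print("screws",s.round(4).tolist(),"dist",np.linalg.norm(d).round(4),"yaw",np.degrees(yaw).round(2),"caster origin",(mid[:2]-.047*np.array([np.cos(yaw),np.sin(yaw)])).round(4))
e=onplane("wrist",L("c_caster"),o([(150,160),(293,152),(291,298),(159,298)],222,70),.026);print("cass edges",e.round(4).tolist())
c=onplane("wrist",L("c_spare"),o([(165,9),(320,37),(265,275),(128,249)],224,71),.012)
print("spare",c.round(4).tolist(),"sides",[np.linalg.norm(c[i]-c[i-1]).round(4) for i in range(4)],"ctr",c.mean(0).round(4))
a=c[0]+c[1]-c[2]-c[3];print("yaw",np.degrees(np.arctan2(a[1],a[0])).round(2))
# plate corners triangulated between two wrist views
A=o([(163,42),(358,52),(308,230),(163,225)],232,85);B=[(481,156),(558,161),(507,229),(443,226)]
oa,da=ray("wrist",L("c_stand"),A);ob,db=ray("wrist",L("w_spare"),B)
P=[]
for x,y in zip(da,db):
    t,*_=np.linalg.lstsq(np.c_[x,-y],ob-oa,rcond=None);P.append(((oa+x*t[0])+(ob+y*t[1]))/2)
P=np.array(P);print("tri",P.round(4).tolist(),"sides",[np.linalg.norm(P[i]-P[i-1]).round(4) for i in range(4)])
T=L("c_stand");cam=camera_info("wrist")
obj=np.array([[50,34,0],[50,-34,0],[-50,-34,0],[-50,34,0]])/1e3
_,r,t=cv2.solvePnP(obj,A,np.array(cam["intrinsics"]),np.array(cam["dist"]),flags=cv2.SOLVEPNP_ITERATIVE)
F=np.diag([1,-1,-1]);Rw=T[:3,:3]@F@cv2.Rodrigues(r)[0];tw=T[:3,:3]@F@t.ravel()+T[:3,3]
print("pnp ctr",tw.round(4),"x",Rw[:,0].round(3),"n",Rw[:,2].round(3), "tri ctr",P.mean(0).round(4))
```

```text
screws [[0.5654, -0.0081, 0.068], [0.5692, -0.0854, 0.068]] dist 0.0774 yaw 2.81 caster origin [ 0.5204 -0.049 ]
cass edges [[0.5443, -0.0174, 0.026], [0.5477, -0.0788, 0.026], [0.4807, -0.0806, 0.026], [0.4808, -0.0197, 0.026]]
spare [[0.5948, -0.2359, 0.012], [0.5847, -0.2958, 0.012], [0.4873, -0.2772, 0.012], [0.499, -0.2186, 0.012]] sides [np.float64(0.0974), np.float64(0.0607), np.float64(0.0992), np.float64(0.0598)] ctr [ 0.5415 -0.2569  0.012 ]
yaw -10.53
tri [[0.5428, -0.3815, 0.0821], [0.5398, -0.448, 0.0853], [0.4608, -0.4435, 0.0402], [0.4601, -0.3784, 0.0299]] sides [np.float64(0.0978), np.float64(0.0667), np.float64(0.0911), np.float64(0.0659)]
pnp ctr [ 0.4992 -0.4138  0.0525] x [ 0.829 -0.026  0.559] n [-0.558  0.032  0.829] tri ctr [ 0.5009 -0.4129  0.0594]
```

```bash
cat >> h.py <<'E'
CO=np.array([.5204,-.049]);CY=np.radians(2.6)
def cas(x,y,z): # caster frame (mm) -> world
    c,s=np.cos(CY),np.sin(CY);return np.array([CO[0]+(c*x-s*y)/1e3,CO[1]+(s*x+c*y)/1e3,z/1e3])
XG=-12  # grip at this x of the plate, mm
E
python3 - <<'E'
from h import *
q=down(np.radians(-1.7),np.radians(35));M=RM(q);tx,tz=M[:,0],M[:,2]
print(tx.round(3),tz.round(3))
top=np.array([.501,-.4135,.060]);g=top+tz*.0025+tx*XG/1e3;tcp=g+tz*.015
command_gripper(1.0)
move_pose(tcp-tz*.08,q); movel(tcp,v=.08,until_force=8) and print("contact",get_tcp_pos()-tcp)
command_gripper(0.0);print("grip",get_grip_width()*88,get_finger_force(),get_ft_force().round(2))
movel(tcp-tz*.06,v=.08);movel(tcp-tz*.06+[0,0,.06]);print(get_grip_width()*88,get_ft_force().round(2))
qc=down(CY);p=cas(-58+XG,0,90);p[2]-=.015-.0025
move_pose(p,qc);print(get_joint_pos().round(2),get_time())
snap("wrist","held1")
E
```

```text
[ 0.819 -0.024  0.574] [ 0.573 -0.017 -0.819]
grip 68.1588422952199 29.992601573467255 [-2.5   0.16  3.12]
67.58305481523696 [ 0.32  0.2  -0.75]
[-0.14  0.43  2.09  0.    0.63  1.38] 10.7833
```

View pics/held1.png

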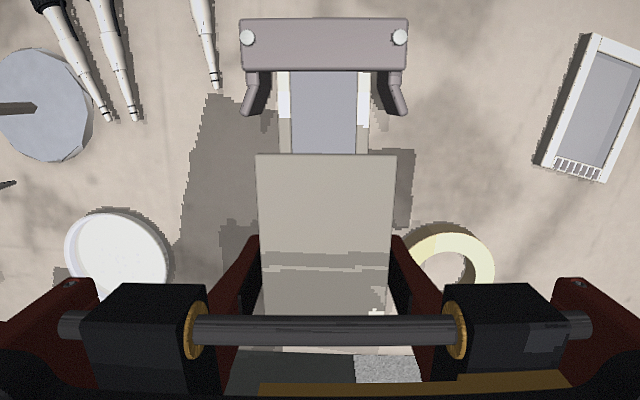

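The plate is held level, front corners at about (256,154) and (396,154), and the screws at (247,37) and (400,37) look parallel to it. I'll measure their relative offset.

Run:
```python
from h import *
im=cv2.imread("pics/held1.png");T=np.load("pics/held1.npy");g=cv2.cvtColor(im,6).astype(float)
sc=[]
for u in(247,400):
    w=g[27:48,u-11:u+12];m=(w>(w.max()+np.median(w))/2);ys,xs=np.nonzero(m);sc.append((xs.mean()+u-11,ys.mean()+27))
print(sc)
ed=[]
for r in(165,180,195,210):
    d=np.abs(np.diff(g[r]));a=240+d[240:275].argmax();b=380+d[380:410].argmax();ed.append((r,a+.5,b+.5))
print(ed); print([ (c,130+np.abs(np.diff(g[130:170,c])).argmax()+.5) for c in(265,300,340,385)])
def cf(P):
    d=P[:,:2]-CO;c,s=np.cos(CY),np.sin(CY);return np.c_[c*d[:,0]+s*d[:,1],-s*d[:,0]+c*d[:,1]]*1e3
print("screws",cf(onplane("wrist",T,sc,.068)).round(1).tolist())
for r,a,b in ed: print("plate",cf(onplane("wrist",T,[(a,r),(b,r)],.095)).round(1).tolist())
print("front",cf(onplane("wrist",T,[(265,154),(385,154)],.095)).round(1).tolist())
print(get_tcp_pos(),cas(-70,0,77.5))
```

```text
[(np.float64(246.80281690140845), np.float64(36.774647887323944)), (np.float64(399.6458333333333), np.float64(36.458333333333336))]
[(165, np.float64(255.5), np.float64(396.5)), (180, np.float64(256.5), np.float64(395.5)), (195, np.float64(256.5), np.float64(393.5)), (210, np.float64(257.5), np.float64(392.5))]
[(265, np.float64(154.5)), (300, np.float64(152.5)), (340, np.float64(154.5)), (385, np.float64(147.5))]
screws [[46.6, 38.9], [46.7, -38.9]]
plate [[-14.7, 32.1], [-14.7, -35.0]]
plate [[-22.0, 32.1], [-22.0, -35.0]]
plate [[-29.6, 32.6], [-29.6, -34.5]]
plate [[-37.4, 32.7], [-37.4, -34.5]]
front [[-9.4, 27.3], [-9.4, -29.2]]
[ 0.45039761 -0.05264916  0.07722812] [ 0.45047206 -0.05217541  0.0775    ]
```

Run:
```python
from h import *
im=cv2.imread("pics/held1.png");T=np.load("pics/held1.npy");g=cv2.cvtColor(im,6).astype(float)
def cf(P):
    d=P[:,:2]-CO;c,s=np.cos(CY),np.sin(CY);return np.c_[c*d[:,0]+s*d[:,1],-s*d[:,0]+c*d[:,1]]*1e3
fits=[]
for lo,hi in((248,266),(384,404)):
    pts=[]
    for r in range(158,232):
        d=np.abs(np.diff(g[r,lo:hi]));k=d.argmax()
        if d[k]<15: continue
        a=d[max(k-1,0):k+2];pts.append((lo+max(k-1,0)+.5+(a*np.arange(len(a))).sum()/a.sum(),r))
    P=cf(onplane("wrist",T,pts,.095))
    for _ in range(4):
        f=np.polyfit(P[:,0],P[:,1],1);e=np.abs(P[:,1]-np.polyval(f,P[:,0]));P=P[e<max(.5,2*np.median(e))]
    fits.append(f);print(len(P),np.degrees(np.arctan(f[0])).round(2),np.polyval(f,[-10,-58]).round(2))
x=RM(get_ee_rot())[:,0];print("tool yaw",np.degrees(np.arctan2(x[1],x[0])).round(2),x.round(4))
```

```text
74 -0.71 [32.36 32.96]
71 -0.41 [-34.84 -34.5 ]
tool yaw 2.55 [ 9.99e-01  4.45e-02 -4.00e-04]
```

```bash
python3 - <<'E'
from h import *
y=np.radians(3.1);p=cas(-58,.8,0)[:2]+.058*np.array([np.cos(y),np.sin(y)]);print(p)
open("h.py","a").write(f"CO=np.array([{p[0]:.5f},{p[1]:.5f}]);CY=np.radians(3.1)\n")
E
python3 - <<'E'
from h import *
q=down(CY);dz=12.5
go=lambda x,z,**k:movel(cas(x+XG,0,z-dz),q,**k)
go(-58,70);go(-52,30,v=.06)
f0=get_ft_force();print(f0.round(2))
r=go(-6,30,v=.05,until_force=6);print("slid",r,get_tcp_pos().round(4),cas(-6+XG,0,30-dz).round(4),(get_ft_force()-f0).round(2))
snap("wrist","ins1");print(get_time(),get_grip_width()*88)
E
```

```text
[ 0.52033854 -0.04769531]
[0.67 0.11 0.27]
slid False [ 0.5019 -0.0486  0.0174] [ 0.5024 -0.0487  0.0175] [-0.57 -0.06 -0.23]
13.0583 67.60056703726657
```

View pics/ins1.png

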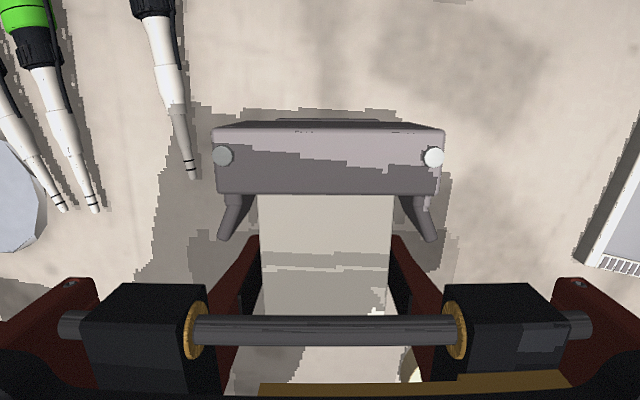

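The plate has slid under the bar at (260-395,195) without contact. Next I'll push it home, lower it, release it, and push its rear edge with the closed fingers.

Run:
```python
from h import *
q=down(CY);dz=12.5
def cx():
    d=get_tcp_pos()[:2]-CO;return ((np.cos(CY)*d[0]+np.sin(CY)*d[1])*1e3).round(2),((-np.sin(CY)*d[0]+np.cos(CY)*d[1])*1e3).round(2)
r=movel(cas(5+XG,0,30-dz),q,v=.03,until_force=6);x,_=cx();print("home",r,x-XG,get_ft_force().round(2))
x=min(x,5+XG)-.5
r=movel(cas(x,0,24-dz),q,v=.02,until_force=4);print("down",r,get_tcp_pos()[2]*1e3+dz,get_ft_force().round(2))
z=get_tcp_pos()[2]*1e3
command_gripper(1.0)
movel(cas(x,0,75),q)
command_gripper(0.0)
movel(cas(-75,0,75),q);movel(cas(-75,0,28.5),q)
r=movel(cas(-42,0,28.5),q,v=.04,until_force=6);print("push",r,cx(),get_ft_force().round(2))
movel(cas(-75,0,28.5),q);movel(cas(-75,0,100),q)
snap("wrist","ins2");print(get_time())
```

```text
home True -2.3900000000000006 [0.58 0.21 0.17]
down True 25.08718149255369 [ 0.63 -0.34  1.64]
push True (np.float64(-65.35), np.float64(0.18)) [ 0.17 -0.16  0.58]
18.425
```

View pics/ins2.png

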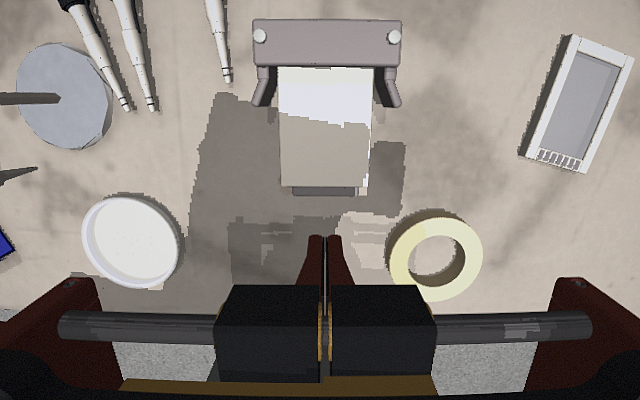

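The separator lies under the bar, rear edge at about row 187 and the caster lip below it. I'll measure how far home it is relative to the screws.

```bash
cat >> h.py <<'E'
def cf(P):
    d=P[:,:2]-CO;c,s=np.cos(CY),np.sin(CY);return np.c_[c*d[:,0]+s*d[:,1],-s*d[:,0]+c*d[:,1]]*1e3
E
python3 - <<'E'
from h import *
im=cv2.imread("pics/ins2.png");T=np.load("pics/ins2.npy");g=cv2.cvtColor(im,6).astype(float)
sc=[]
for u in(260,394):
    w=g[26:48,u-11:u+12];m=(w>(w.max()+np.median(w))/2);ys,xs=np.nonzero(m);sc.append((xs.mean()+u-11,ys.mean()+26))
print(sc,cf(onplane("wrist",T,sc,.068)).round(1).tolist())
for c in(287,300,325,345,360): print(c,g[180:202,c].astype(int).tolist())
print(cf(onplane("wrist",T,[(300,r) for r in(185,186,187,188,195,196)],.031)).round(1).tolist(), "lip",cf(onplane("wrist",T,[(325,195),(325,196)],.014)).round(1).tolist())
print(g[150,270:290].astype(int).tolist(),g[150,360:385].astype(int).tolist())
E
```

```text
[(np.float64(258.9734513274336), np.float64(35.07964601769912)), (np.float64(394.2072072072072), np.float64(36.3963963963964))] [[46.9, 37.3], [46.3, -40.6]]
287 [164, 168, 165, 167, 171, 158, 114, 105, 118, 117, 113, 116, 118, 120, 118, 121, 129, 126, 129, 128, 127, 128]
300 [167, 166, 164, 168, 169, 161, 112, 79, 95, 95, 95, 93, 93, 96, 91, 70, 105, 132, 129, 126, 128, 127]
325 [164, 166, 165, 165, 169, 167, 120, 79, 94, 95, 93, 97, 95, 96, 91, 80, 111, 131, 124, 127, 124, 123]
345 [166, 165, 167, 167, 165, 172, 134, 68, 83, 93, 94, 91, 94, 96, 93, 83, 108, 128, 126, 121, 125, 124]
360 [163, 166, 166, 164, 163, 167, 143, 168, 207, 200, 198, 196, 197, 196, 202, 162, 116, 122, 122, 121, 122, 121]
[[-52.0, 18.6], [-52.8, 18.6], [-53.6, 18.6], [-54.4, 18.6], [-60.1, 18.7], [-60.9, 18.8]] lip [[-65.1, -0.8], [-66.0, -0.8]]
[124, 126, 122, 123, 126, 126, 127, 127, 128, 97, 145, 168, 169, 169, 169, 167, 170, 170, 170, 170] [168, 166, 168, 168, 169, 167, 164, 164, 206, 240, 75, 107, 107, 108, 102, 103, 104, 106, 108, 106, 107, 109, 107, 107, 107]
```

Run:
```python
from h import *
q=down(CY)
movel(cas(-75,0,28.5),q)
for F in(5,20):
    f0=get_ft_force();r=movel(cas(-45,0,28.5),q,v=.03,until_force=F);print(F,r,cf(get_tcp_pos()[None])[0].round(2),(get_ft_force()-f0).round(2))
    wait(.3);print(cf(get_tcp_pos()[None])[0].round(2),get_ft_force().round(2))
movel(cas(-75,0,28.5),q);movel(cas(-75,0,100),q)
im,T=snap("wrist","ins3");g=cv2.cvtColor(im,7).astype(float)
for c in(287,300,325,345): print(c,g[180:198,c].astype(int).tolist())
print(get_time())
```

```text
5 True [-65.4    0.15] [ 0.12  0.6  -1.07]
[-65.87   0.16] [ 0.08 -0.29 -0.18]
20 True [-65.43   0.66] [ 0.17 -0.13  0.52]
[-65.52   0.64] [-0.23  0.14 -0.14]
287 [168, 166, 165, 166, 169, 159, 111, 98, 119, 116, 116, 117, 116, 116, 117, 122, 126, 127]
300 [164, 167, 167, 165, 168, 167, 119, 80, 96, 97, 94, 94, 94, 94, 91, 72, 109, 133]
325 [164, 164, 166, 164, 166, 169, 126, 78, 96, 95, 93, 93, 92, 95, 93, 76, 107, 130]
345 [163, 165, 166, 165, 165, 171, 136, 71, 79, 94, 92, 95, 94, 94, 94, 82, 107, 128]
21.4583
```

The stop is hard even at 20 N and the rear edge hasn't moved, so the separator is home. Now the spare cassette.

Run:
```python
from h import *
ya=np.radians(-10.5);q=down(ya);d=np.array([np.cos(ya),np.sin(ya)])
g=np.array([.5415,-.2565])+d*XG/1e3
command_gripper(1.0)
move_pose([*g,.08],q);r=movel([*g,.0025],v=.06,until_force=6);print("down",r,get_tcp_pos().round(4))
command_gripper(0.0);print("grip",get_grip_width()*88,get_finger_force())
tz=get_tcp_pos()[2];movel([*get_tcp_pos()[:2],.11],v=.12);print(get_grip_width()*88,get_ft_force().round(2))
q=down(CY);move_pose(cas(-62+XG,0,90),q)
print("tz",tz,get_time());snap("wrist","held2")
```

```text
down False [ 0.53   -0.2544  0.0029]
grip 61.70152387553014 29.99883323907852
61.972748083240646 [-0.    0.5  -2.02]
tz 0.002629467306691561 27.6167
```

View pics/held2.png

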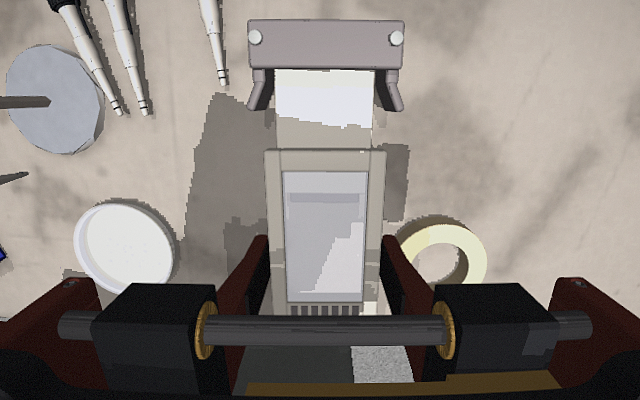

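The cassette is held square, front edge from (265,150) to (385,150), in line with the bar. Now I'll insert it.

Run:
```python
from h import *
q=down(CY);dz=2.6
go=lambda x,z,**k:movel(cas(x+XG,0,z+dz),q,**k)
X=lambda:cf(get_tcp_pos()[None])[0].round(2)
go(-60,60);go(-56,34,v=.06)
r=go(-8,34,v=.06,until_force=8);print("slid",r,X()-[XG,0])
if not r:
    r=go(5,34,v=.03,until_force=8);print("home",r,X()-[XG,0])
    x=X()[0]-.4
    r=movel(cas(x,0,29+dz),q,v=.02,until_force=4);print("down",r,get_tcp_pos()[2]*1e3-dz)
    p=get_tcp_pos();movel([p[0],p[1],p[2]+.0003],q,v=.02)
    command_gripper(1.0);movel(cas(x,0,85),q);command_gripper(0.0)
    movel(cas(-78,0,85),q);movel(cas(-78,0,35),q)
    r=movel(cas(-45,0,35),q,v=.04,until_force=8);print("push",r,X())
    r=movel(cas(-45,0,35),q,v=.03,until_force=15);print("push",r,X())
    movel(cas(-78,0,35),q);movel(cas(-78,0,100),q)
print(get_time());snap("wrist","end")
im,T=snap("side");u,v=proj("side",T,cas(0,0,40))[0].astype(int)
a=cv2.imread("pics/end.png")[0:250,160:480];b=cv2.cvtColor(im,4)[v-50:v+50,u-64:u+64]
cv2.imwrite("pics/endm.png",np.hstack([cv2.resize(a,(400,312)),cv2.resize(b,(400,312),interpolation=2)]))
```

```text
slid False [-8.62  0.09]
home True [-3.12  0.31]
down True 30.665719970680243
push True [-65.5    0.15]
push True [-65.69   0.6 ]
35.4667
```

View pics/endm.png

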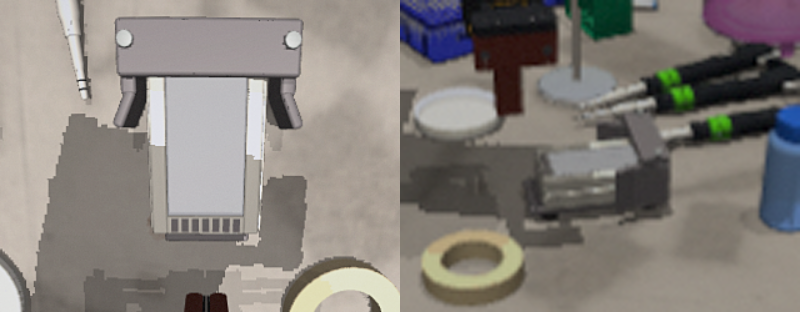

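The stack is flat, and the pusher stopped at the same x for both plates (-65.4 and -65.6 mm). The bystanders haven't moved and the robot is clear.

```bash
python3 -c "
from station import *
print(job_done(),get_time())"
```

```text
the job is handed in; nothing more can be done
the job is handed in; nothing more can be done
```

The job is handed in at about 35 s of the 72 s allowed: the separator and then the spare cassette are stacked flat in the caster. Each was pushed to a hard stop against the end wall, the two stops agreeing within 0.3 mm, and the tape roll, petri dish and wash bottle were not touched.

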